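Latch the sample chamber and hold the laser enabling paddle level

TASK

Swing the steel hasp over the staple on the sample chamber's lid until it lies flat on the lid. Only then press the rubber pad of the spring-loaded laser enabling paddle down with the fingers until the paddle is level, never all the way down to its stop (that trips the interlock), and finish the program while still holding it pressed and level. Leave the lid shut and leave the vial, the meter and the post holder where they are.

Things in the scene. Friction and masses are not known exactly. Their poses are not given: they have to be found in the camera images.
- chamber: light-tight black box 180 (x) x 140 (y) x 100 mm high including its 10 mm bare aluminium lid, fixed to the bench. Origin: centre of the underside; z up; its +x axis points from the front wall that carries the hasp towards the lid's hinge. A small steel wire staple (12 mm wide) stands 13 mm above the lid, 47 mm in +x from the hasp's hinge on the centre line.
- hasp_hinge (a point): middle of the hasp's hinge axis, on the front edge of the chamber, 94 mm in -x of the chamber's origin and 104 mm above the bench. The axis is parallel to the chamber's y. Its axes are the chamber's axes.
- hasp (a joint): angle of the hasp, rad: 0 = lies flat on the lid pointing to the chamber's +x, with the staple through its slot (hard stop there); pi/2 = upright; larger = leans outwards, away from the lid (stop at 2.3). Starts between 1.2 and 2.0. Stiff hinge: it stays where it is left, and takes about 1 N at the tip to move.
- hasp_tip (a point): middle of the free end of the hasp, a flat steel leaf 98 mm long from the hinge axis, 38 mm wide, 4 mm thick, 95 mm from the hinge axis. The slot for the staple reaches from 40 to 54 mm from the axis; beyond it the leaf is solid, a good place to push.
- lid (a joint): angle of the chamber's lid, rad: 0 = shut (as it starts), grows as it opens. Leave it shut.
- station: enabling-lever station fixed to the bench: grey base plate 150 (x) x 80 (y) x 20 mm, two grey ears 82 mm high near its +x end that carry the pivot pin of a steel paddle. Origin: centre of the underside; z up. The paddle points from the pivot to the station's -x.
- paddle_pivot (a point): middle of the paddle's pivot axis, between the ears, 45 mm in +x of the station's origin and 70 mm above the bench. The axis is parallel to the station's y. Its axes are the station's axes.
- paddle (a joint): travel of the paddle, rad: 0 = released, pad end standing 0.40 rad above level; 0.40 = level; 0.70 = bottom stop. A spring returns it; at the pad it pushes back with about 2 N at the start, 5.5 N when level and 8 N at the stop.
- press_pad (a point): black rubber pad 45 (along the paddle) x 48 x 8 mm on top of the paddle's free end, moves with it. This point: centre of its top face, 85 mm from the pivot axis along the paddle and 12 mm above the plane through the axis, so 82 mm above the bench when the paddle is level (about 114 mm when released). z is the normal of its top face.
- vial: bystander: amber glass vial with black cap, 24 mm in diameter, 45 mm high, standing loose; origin: centre of the underside
- meter: bystander: blue hand multimeter lying loose, 140 x 75 x 41 mm; origin: centre of the underside
- post_holder: bystander: loose black post holder with a steel post, foot 60 x 30 mm, 110 mm high; origin: centre of the underside
Mind the look-alikes: they are no part of the job. Leave any red look-alike of the chamber alone.

How it is judged:
By the outcome, as a careful person would: the job done as asked, in the order asked, and still so for the second after the job is handed in, while the arm keeps its last pose, push and grip.
It also fails if it takes over 40 s, if anything falls off the work surface, if the arm or the gripper's body presses on something with over 40 N, if the wrist force passes 120 N, or if a joint passes its speed limit or range.

ROBOT

A 7-joint arm with a two-finger parallel gripper is mounted at the origin on the work surface. World frame = base frame: x ahead of the robot, y to its left, z up, the work surface at z = 0. Lengths are in m, angles in rad, forces in N, time in s.
With the tool pointing down it reaches from about 0.425 to 0.925 m from the base axis. Payload 6.8 kg.
Tool frame: the origin (TCP) lies at the very end of the fingers, on their centre line; the grasp point (between the pads) lies bot.hold_point_z behind it (bot.hold_point_z is the distance from the TCP to the grasp point, in m); x points along the fingers, z is the direction in which the jaws open and shut, and the axes are right-handed (so a half turn about x gives the same grasp; the last joint's range is limited). The gripper opens to 85 mm and grips with 20 to 120 N. Pads are 22 mm wide; open, the fingers measure 114 mm over their backs; the gripper's body (76 mm by 85 mm) begins 54 mm behind the grasp point. The pads swing forward as they close: fully open they stand 13 mm farther back than shut.
Start: joints at [-1.342, 0.477, 0.022, 1.555, -0.011, 1.109, -0.083], TCP at [0.223, 0.637, 0.199] pointing down, gripper open.
Joint ranges: [-2.96, 2.96], [-0.34, 2.1], [-1.41, 1.46], [0.24, 2.44], [-1.37, 4.51], [0.17, 1.92], [-2.96, 2.96]. Speed limits (rad/s): [2.39, 2.39, 3.14, 3.14, 3.14, 3.14, 3.14].

INTERFACE

Orientations are given as a unit quaternion [w, x, y, z].
In Python, from station import bot gives the robot as it stands.
- The arm moves only by the tool drive_tool, never from a script. Its arguments are lists of equal length, an entry for each row: "slide": the shift along the world's x, y, z in mm, a list of three; "turn": the turn, a rotation vector about the world's x, y, z in rad, a list of three; "gripper": the opening, from 0 (shut) to 1 (fully open). A call has 1 to 10 rows; each row is the pose to reach, as a shift and turn from the pose measured when the call began; what a row does not reach only later rows make up. A row lasts 1/10 s, in which the tool goes at most 50 mm and 8.59 degrees, less where a joint would pass 70% of its speed; a pose out of reach is approached as far as the arm can. A call with a gripper value outside its range is refused whole. The fingers move at their own pace and stop on an object; "squeeze" is the grip in N (left out, the last holds). Time passes only in rows, so rows that repeat a pose let the fingers close. It gives the time, the measured TCP pose, the force and the opening at its end, in the units of the state.
- bot.get_obs(): the state, without advancing time (a new reading comes with each control period).
- bot.read_camera(name): name is "side" or "top"; returns a dict with "color" (384x512x3 uint8, red, green, blue), "fovy" (degrees; the focal length in pixels is half the picture's height over the tangent of half this angle, whatever the lens; pixels are square), "cx", "cy" (the principal point, pixels), "R" (3x3) and "t" (3): a world point X has camera coordinates R X + t. Camera axes: x right, y down, z forward; pixel columns grow to the right and rows downward; lengths in m; the calibration is good to about 2 mm. A picture is of the moment at which its call begins. There is no depth.
- bot.hand_in(): hands the job in, once; it reports no verdict.
The state is a dict: "t": time; "q": joint angles; "joint_vel": joint speeds; "joint_torque": joint torques, N m; "eef_pos": TCP position; "tool_rot": TCP orientation; "contact_force": force on the tool from outside, world axes, zero at the start; "torque": the same for the moment, N m; "gripper_width": opening from 0.0 (shut) to 1.0 (fully open).
Only numpy, scipy, OpenCV 4.12 (cv2) and the standard library are available. Lean on these libraries where they do the work, as an engineer would, in place of code of your own. Each camera call takes 0.05 s, during which the arm holds its last target.

## Working session

There is one attempt and no reset: what is moved stays moved. The work goes in short steps, Python scripts to look and compute and a tool call to move; the robot and the scene stay as the last step left them, time stands still between calls to the robot, and variables do not carry over. Pictures are saved under pics/ and viewed, and the job is handed in when it is done.

Besides the shell and the picture viewer there is one more tool, called as name(argument=value, ...) on one line, values as JSON. drive_tool: Moves the arm, as the interface text tells. Its arguments: {"type":"object","properties":{"slide":{"type":"array"},"turn":{"type":"array"},"gripper":{"type":"array"},"squeeze":{"type":"number"}},"required":["slide","turn","gripper"]}

```bash
mkdir -p pics; ls
python3 - <<'E'
from station import bot
import cv2
print(bot.get_obs())
for n in ("side","top"):
    c=bot.read_camera(n); cv2.imwrite(f"pics/{n}0.png",c["color"][:,:,::-1]); print(n,{k:c[k] for k in c if k!="color"})
print(bot.hold_point_z)
E
```

```text
pics
{'t': 0.0, 'q': array([-1.34211609,  0.47778703,  0.02235685,  1.55643258, -0.01153024,
        1.10931001, -0.08312719]), 'joint_vel': array([-4.96326705e-04, -9.97678961e-04,  8.13803420e-04,  2.57067549e-05,
       -9.80391141e-04,  2.97592398e-04,  6.53256899e-04]), 'joint_torque': array([-6.57759647e-04, -5.96445787e+01,  1.60744149e+00, -2.81198949e+01,
        1.23797043e-02,  9.58421471e-03,  6.58321355e-06]), 'eef_pos': array([0.22285967, 0.63646697, 0.19824283]), 'tool_rot': array([ 0.57623533, -0.40952261,  0.57722945,  0.40871779]), 'contact_force': array([ 0.38582707, -0.48340668, -0.4227124 ]), 'torque': array([-0.02231265, -0.00959563,  0.00152744]), 'gripper_width': 1.0000030323779503}
side {'fovy': 50.547994904727574, 'cx': 258.82620217476153, 'cy': 195.32858323337422, 'R': array([[ 0.95385442, -0.29966555,  0.01903453],
       [-0.18291792, -0.63017113, -0.7546028 ],
       [ 0.23812347,  0.71629945, -0.65590571]]), 't': array([-0.56825469,  0.26470581,  0.8404702 ])}
top {'fovy': 47.27963445715622, 'cx': 254.8320257573531, 'cy': 204.1072271560905, 'R': array([[-0.01968389, -0.99973915,  0.01158356],
       [-0.99506799,  0.01846266, -0.0974619 ],
       [ 0.09722262, -0.01344486, -0.99517184]]), 't': array([0.12314154, 0.6352624 , 1.08956408])}
0.0187
```

View pics/side0.png

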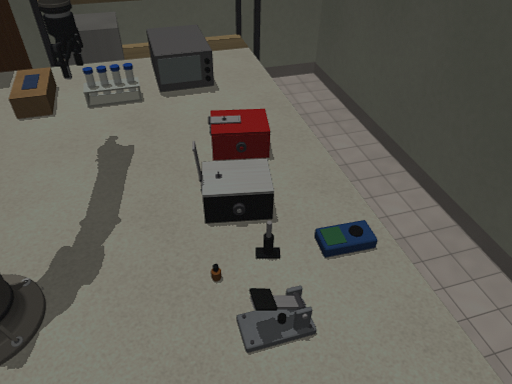

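View pics/top0.png

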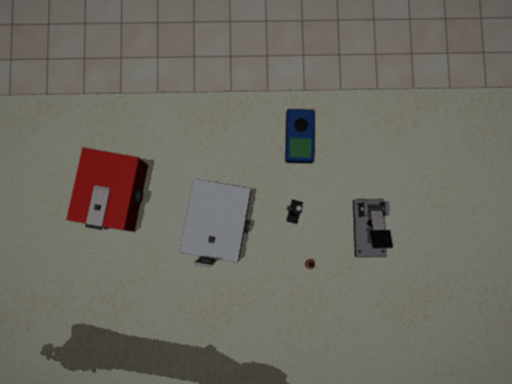

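Run:
```python
import cv2
s=cv2.imread("pics/side0.png");t=cv2.imread("pics/top0.png")
def c(im,x0,y0,x1,y1,n,k):
    cv2.imwrite(n,cv2.convertScaleAbs(cv2.resize(im[y0:y1,x0:x1],None,fx=k,fy=k,interpolation=cv2.INTER_CUBIC),alpha=1.5))
c(t,170,170,270,275,"pics/tc.png",5.7)
c(s,180,130,290,230,"pics/sc.png",6)
c(t,330,185,410,265,"pics/tp.png",7)
c(s,225,275,335,355,"pics/sp.png",7)
```

```text
(no output)
```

View pics/tc.png

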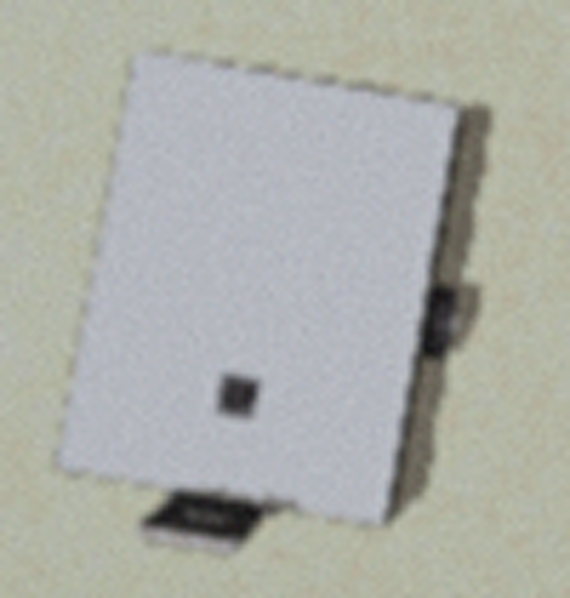

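View pics/sc.png

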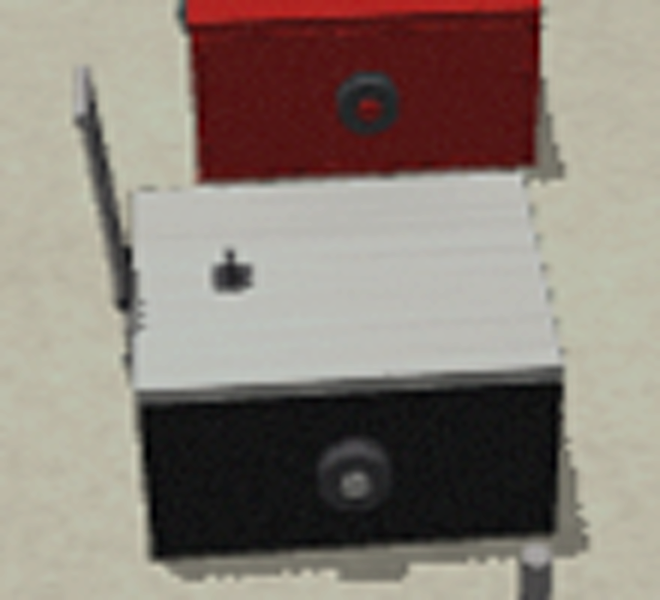

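View pics/tp.png

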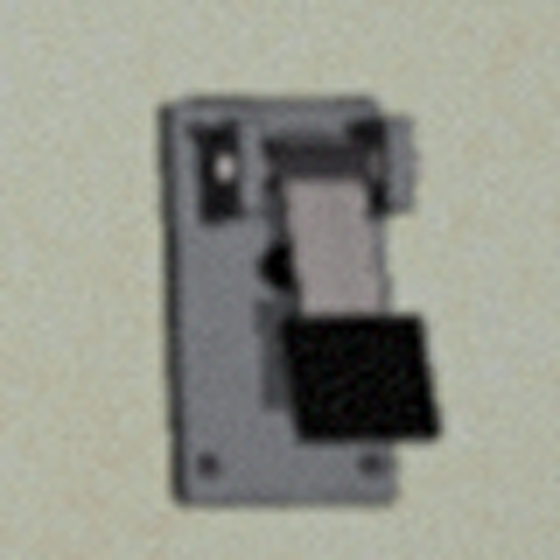

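View pics/sp.png

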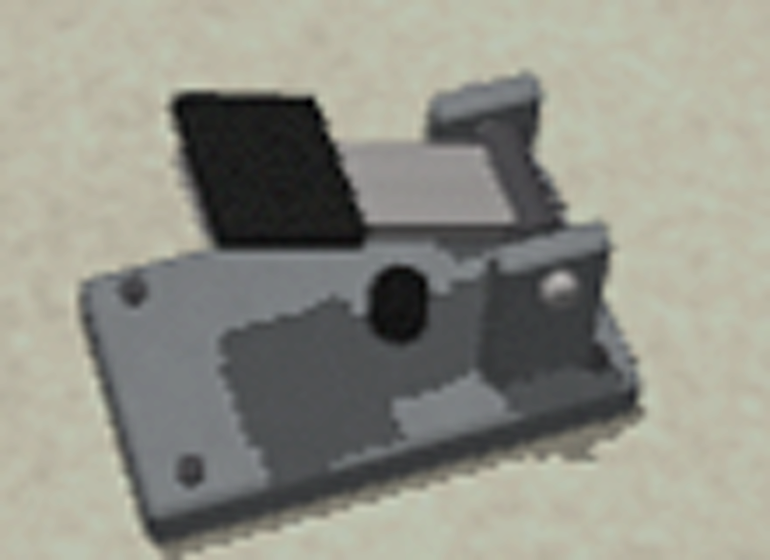

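```bash
cat > fit.py <<'E'
import numpy as np, cv2
from scipy.optimize import least_squares
from station import bot
CAM={}
for n in ("side","top"):
    CAM[n]=bot.read_camera(n)
def proj(n,X):
    c=CAM[n]; f=192/np.tan(np.radians(c["fovy"])/2); p=np.atleast_2d(X)@c["R"].T+c["t"]
    return np.c_[f*p[:,0]/p[:,2]+c["cx"],f*p[:,1]/p[:,2]+c["cy"]]
def full(off,k,uv): return np.array(off)+(np.array(uv)+.5)/k-.5
def T(p,X):
    X=np.array(X,float); c,s=np.cos(p[2]),np.sin(p[2])
    return np.stack([p[0]+c*X[...,0]-s*X[...,1],p[1]+s*X[...,0]+c*X[...,1],X[...,2]],-1)
E
cat > a.py <<'E'
from fit import *
np.set_printoptions(precision=4,suppress=True)
def fit(obs,p0):
    r=lambda p: np.concatenate([(proj(n,T(p,X))-full(o,k,uv)).ravel() for n,o,k,L in obs for X,uv in L])
    s=least_squares(r,p0,loss="soft_l1"); print(s.x); print(r(s.x).reshape(-1,2)); return s.x
ch=fit([("top",(170,170),5.7,[((.09,.07,.1),(133,55)),((.09,-.07,.1),(460,103)),((-.09,-.07,.1),(388,522)),((-.09,.07,.1),(62,468))]),
 ("side",(180,130),6,[((-.09,.07,.1),(133,190)),((.09,.07,.1),(525,175)),((.09,-.07,.1),(560,370)),((-.09,-.07,.1),(137,391)),((-.09,-.07,0),(155,557)),((.09,-.07,0),(553,535))])],[.7,.1,0])
st=fit([("top",(330,185),7,[((.075,.04,.02),(175,103)),((.075,-.04,.02),(380,97)),((-.075,-.04,.02),(397,497)),((-.075,.04,.02),(182,500))]),
 ("side",(225,275),7,[((-.075,-.04,.02),(150,520)),((-.075,.04,.02),(85,290)),((.075,-.04,.02),(632,390)),((-.075,-.04,0),(160,540))])],[.7,-.3,0])
# hasp angle
def hp(a,r,y,h=0): return T(ch,[-.094+r*np.cos(a)-h*np.sin(a),y,.104+r*np.sin(a)+h*np.cos(a)])
def rh(a): return np.concatenate([(proj("side",hp(a[0],.098,.019))-full((180,130),6,(80,68))).ravel(),(proj("side",hp(a[0],.098,-.019))-full((180,130),6,(82,118))).ravel(),
 (proj("top",hp(a[0],.098,.019))-full((170,170),5.7,(142,535))).ravel(),(proj("top",hp(a[0],.098,-.019))-full((170,170),5.7,(240,545))).ravel()])
s=least_squares(rh,[1.8],loss="soft_l1");print("hasp",s.x,rh(s.x).reshape(-1,2), hp(s.x[0],.095,0), "flat",hp(0,.095,0))
def pd(b,l,y): return T(st,[.045-l*np.cos(b)-.012*np.sin(b)*-1*-1,y,.07+l*np.sin(b)+.012*np.cos(b)]) 
for b in (.4,): 
  for l,y in ((.1075,.024),(.0625,.024),(.0625,-.024),(.1075,-.024)):
    X=pd(b,l,y); print((proj("side",X)[0]-[225,275])*7,(proj("top",X)[0]-[330,185])*7)
print("pad rel",pd(.4,.085,0),"level",pd(0,.085,0),"pivot",T(st,[.045,0,.07]))
for n,uv,z in (("vial",(310,264),.045),("post",(296,208),.05),("meter",(300,135),.04)):
    r=least_squares(lambda p:(proj("top",[p[0],p[1],z])[0]-uv),[.7,0]).x; print(n,r)
E
python3 a.py
```

```text
[ 0.5966  0.2078 -0.1889]
[[-0.0948 -1.9281]
 [-0.0626 -0.5346]
 [-0.3419  0.4122]
 [-1.5175 -0.1464]
 [-0.4734  0.6936]
 [-0.3962 -0.2596]
 [ 0.9923 -0.1543]
 [-0.6113  0.7398]
 [-0.8396  1.7399]
 [ 0.5382  0.8061]]
[ 0.5748 -0.1835 -0.0128]
[[-1.1767 -1.5486]
 [ 0.3455 -0.8628]
 [ 0.0064  0.3124]
 [-0.4871  0.1081]
 [-0.0461  0.7486]
 [-0.9572 -1.2751]
 [ 2.7671 -0.1183]
 [-1.4571  3.0335]]
hasp [1.6673] [[ 0.0273  0.2744]
 [-0.4012  0.7192]
 [-0.7962 -1.1055]
 [-0.4111  0.1631]] [0.4953 0.2272 0.1986] flat [0.5976 0.2076 0.104 ]
[141.5829  99.3425] [296.287  454.3115]
[285.9091 103.4275] [277.8805 331.0754]
[340.1322 248.0109] [418.9057 330.1548]
[190.5715 247.8639] [440.2702 453.3008]
pad rel [ 0.5369 -0.183   0.1142] level [ 0.5348 -0.183   0.082 ] pivot [ 0.6198 -0.1841  0.07  ]
vial [ 0.4837 -0.0232]
post [0.6239 0.0082]
meter [ 0.8131 -0.0087]
```

```bash
cat > b.py <<'E'
import numpy as np
from scipy.spatial.transform import Rotation as R
from station import bot
o=bot.get_obs(); np.set_printoptions(precision=4,suppress=True)
M=R.from_quat(o["tool_rot"],scalar_first=True); print(M.as_matrix(),o["t"],o["eef_pos"],o["contact_force"],o["gripper_width"],o["q"])
for yaw,n in ((-.189,"chamber"),(-.013,"station")):
  for s in (1,-1):
    z=s*np.array([-np.sin(yaw),np.cos(yaw),0]); x=np.array([0,0,-1.]); y=np.cross(z,x)
    D=R.from_matrix(np.c_[x,y,z]); print(n,(D*M.inv()).as_rotvec())
E
python3 b.py
```

```text
[[-0.0003 -0.9438  0.3305]
 [-0.0011  0.3305  0.9438]
 [-1.     -0.0001 -0.0011]] 0.2 [0.223  0.6367 0.1986] [-0.0169 -0.6575 -0.4714] 0.9984857404627103 [-1.3421  0.4775  0.0224  1.556  -0.0115  1.1093 -0.0831]
chamber [ 0.0011 -0.0002  0.1478]
chamber [-0.0003 -0.0016 -2.9938]
station [ 0.0011 -0.0001  0.3238]
station [-0.0002 -0.0016 -2.8178]
```

Candidates in the top view: the black chamber with bare lid at (215,220), and the red look-alike at (110,190). The description and the close crop both say black. Its hasp stands slightly outward. There is only one station, at (370,228).

drive_tool(slide=[[20,-40,0],[40,-80,0],[60,-120,0],[80,-160,0],[100,-200,0],[120,-240,0],[140,-280,0],[160,-320,0],[180,-360,0],[195,-399,0]], turn=[[0,0,0.02],[0,0,0.04],[0,0,0.06],[0,0,0.08],[0,0,0.1],[0,0,0.12],[0,0,0.14],[0,0,0.148],[0,0,0.148],[0,0,0.148]], gripper=[0,0,0,0,0,0,0,0,0,0], squeeze=30)

```text
t: 1.2
eef_pos: [0.4189, 0.2357, 0.1987]
tool_rot: [0.545, -0.451, 0.545, 0.45]
contact_force: [0.6, 0.3, 0.1]
gripper_width: 0.001
```

```bash
python3 b.py|head -4
python3 - <<'E'
from fit import *
for n,(x0,y0,x1,y1) in (("side",(150,80,300,230)),("top",(160,160,300,310))):
    im=CAM[n]["color"][:,:,::-1].copy()
    cv2.imwrite(f"pics/{n}1.png",cv2.convertScaleAbs(cv2.resize(im[y0:y1,x0:x1],None,fx=4,fy=4,interpolation=2),alpha=1.5))
from station import bot
p=bot.get_obs()["eef_pos"]; print(proj("side",p),proj("top",p))
E
```

```text
[[ 0.0004 -0.9821  0.1884]
 [-0.0009  0.1884  0.9821]
 [-1.     -0.0005 -0.0008]] 1.2 [0.4189 0.2357 0.1987] [0.5551 0.2633 0.128 ] 0.001425244105115545 [-0.7974  0.1533  0.172   2.0165 -0.0304  0.9744  0.7709]
chamber [0.0009 0.0004 0.0005]
[[161.67696464 150.37762169]] [[200.9327133  299.51282434]]
```

View pics/side1.png

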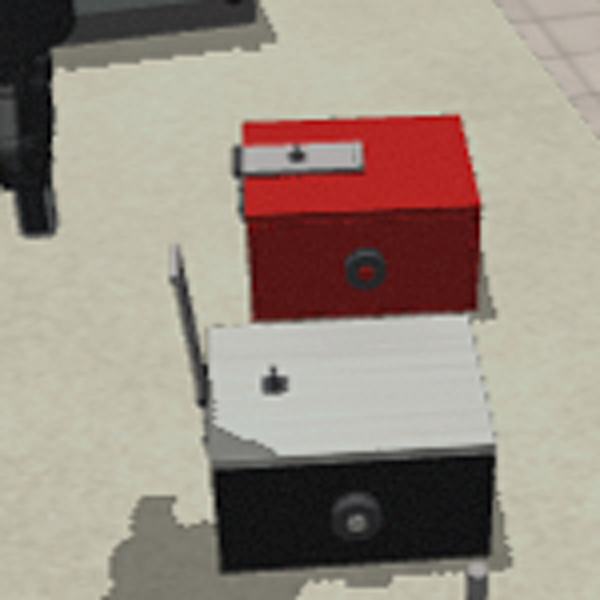

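View pics/top1.png

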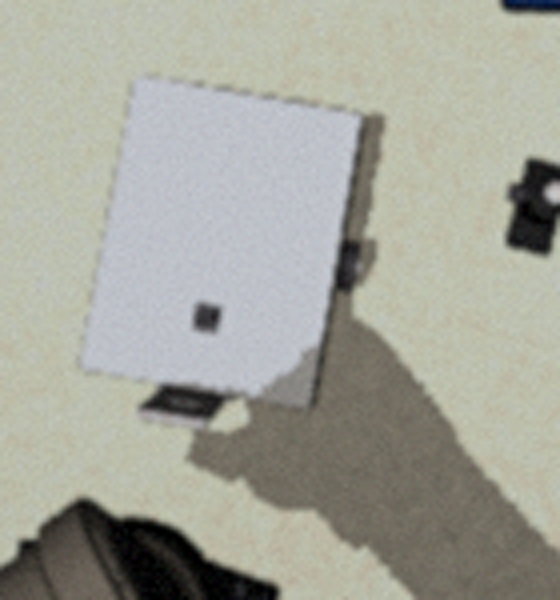

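Run:
```python
from fit import *
im=CAM["side"]["color"][:,:,::-1].copy()
cv2.imwrite("pics/side2.png",cv2.convertScaleAbs(cv2.resize(im[20:170,90:240],None,fx=4,fy=4,interpolation=2),alpha=2.5))
im=CAM["top"]["color"][:,:,::-1].copy()
cv2.imwrite("pics/top2.png",cv2.convertScaleAbs(cv2.resize(im[240:384,100:300],None,fx=4,fy=4,interpolation=2),alpha=2.5))
print(proj("side",[.2228,.6365,.198+.013]),proj("top",[.2228,.6365,.198]))
```

```text
[[76.67583424 82.37849197]] [[  5.2536116  400.76103623]]
```

View pics/side2.png

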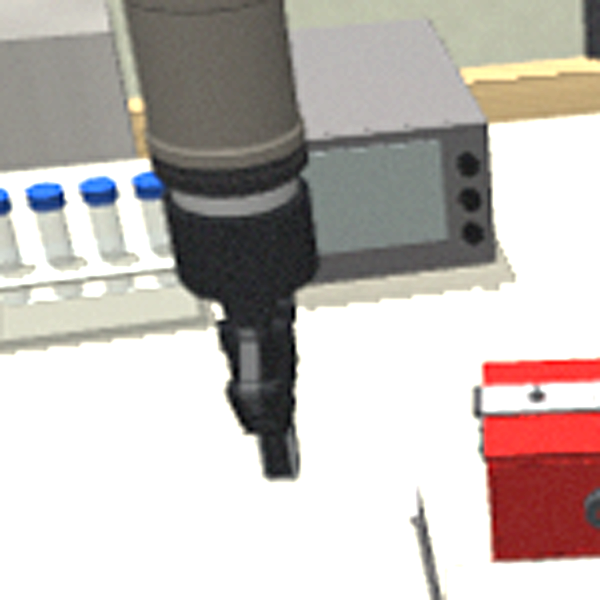

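View pics/top2.png

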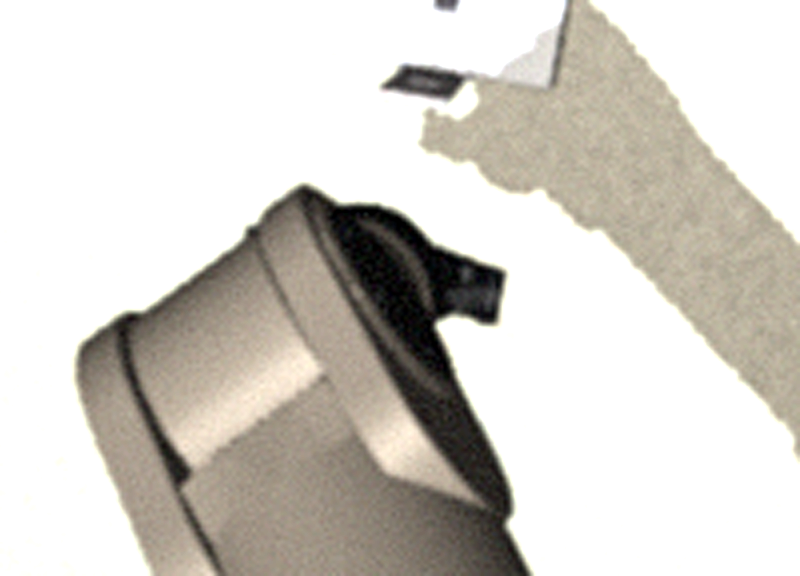

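Run:
```python
from fit import *
f=lambda X:np.r_[proj("side",X)[0]-[160.5,139.5],proj("top",X)[0]-[222,313]]
s=least_squares(f,[.42,.23,.2]);print(s.x,s.fun)
```

```text
[0.40899749 0.18213584 0.26253284] [-5.00838153  0.01576842  0.42289168 -4.47541466]
```

Run:
```python
from fit import *
p=np.array([.4189,.2357,.1987])
for h in (0,.02,.05,.073,.1,.2,.3): print(h,(proj("side",p+[0,0,h])[0]-[90,20])*4,(proj("top",p+[0,0,h])[0]-[100,240])*4)
for n in CAM: print(n,-CAM[n]["R"].T@CAM[n]["t"])
```

```text
0 [283.8499368 517.8484302] [395.72614794 240.45043423]
0.02 [279.17317282 489.93239792] [391.27967581 245.0940858 ]
0.05 [271.91481204 446.60657817] [384.23267474 252.45358715]
0.073 [266.14224928 412.14962273] [378.49736099 258.44323421]
0.1 [259.12238417 370.24740536] [371.36090547 265.89615689]
0.2 [230.56754334 199.80094702] [340.3556373  298.27635812]
0.3 [197.22230875   0.7601899 ] [299.56783027 340.87290632]
side [ 0.390316   -0.60550474  0.76183342]
top [0.52862291 0.12602982 1.14479096]
```

Run:
```python
from fit import *
im=CAM["side"]["color"][:,:,::-1].copy()[110:170,130:190]
im=cv2.createCLAHE(3,(2,2)).apply(cv2.cvtColor(im,6))
im=cv2.resize(im,None,fx=10,fy=10,interpolation=2)
u=((proj("side",[.4189,.2357,.1987])[0]-[130,110])*10).astype(int); cv2.circle(im,tuple(u.tolist()),5,255,1)
cv2.imwrite("pics/side3.png",im)
```

```text
(no output)
```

View pics/side3.png

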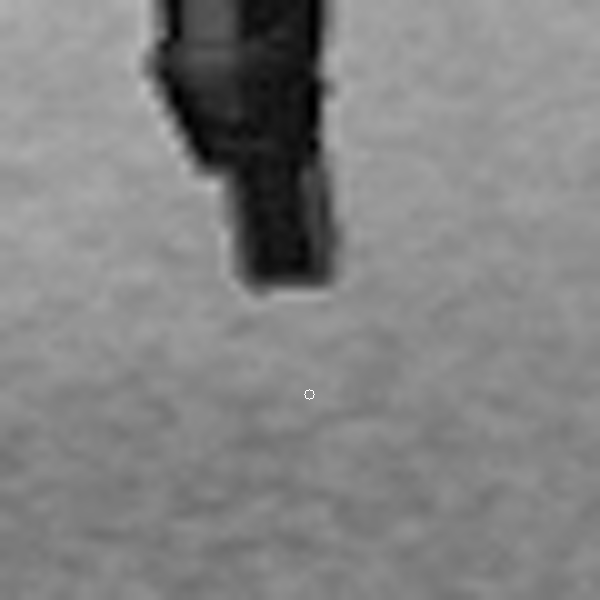

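drive_tool(slide=[[10,0,-35],[25,-1,-35],[41,-2,-35],[41,-2,-35]], turn=[[0,0,0],[0,0,0],[0,0,0],[0,0,0]], gripper=[0,0,0,0])

```text
t: 2.1
eef_pos: [0.4618, 0.2368, 0.1648]
tool_rot: [0.545, -0.451, 0.544, 0.45]
contact_force: [0.3, -1.3, 0.5]
gripper_width: -0.002
```

Run:
```python
from fit import *
from station import bot
p=bot.get_obs()["eef_pos"]; print(p)
for n,(x0,y0,x1,y1) in (("side",(130,90,250,190)),("top",(160,210,290,340))):
    im=CAM[n]["color"][:,:,::-1].copy()
    im=cv2.convertScaleAbs(cv2.resize(im[y0:y1,x0:x1],None,fx=5,fy=5,interpolation=2),alpha=1.6)
    u=((proj(n,p)[0]-[x0,y0])*5+2).astype(int); cv2.circle(im,tuple(u.tolist()),4,(0,0,255),1)
    cv2.imwrite(f"pics/{n}4.png",im)
```

```text
[0.4595808  0.23699597 0.16444836]
```

View pics/side4.png

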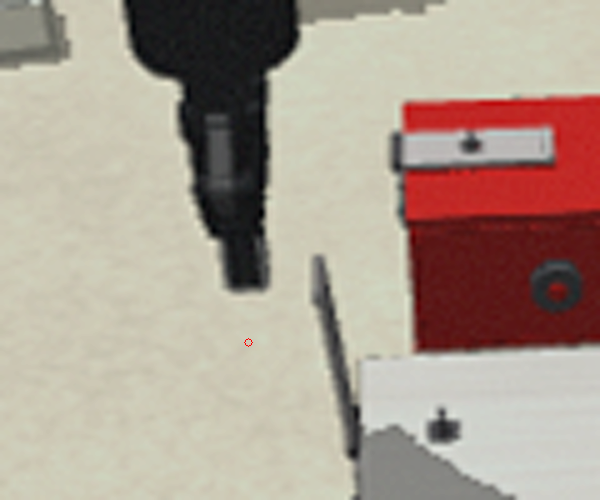

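View pics/top4.png

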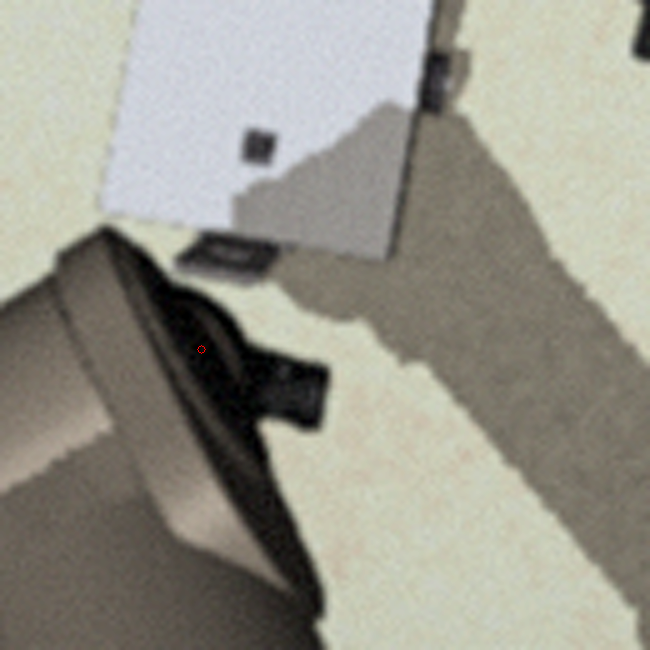

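drive_tool(slide=[[10,-2,0],[20,-5,0],[30,-7,0],[40,-10,0],[50,-12,0],[50,-12,0]], turn=[[0,0,0],[0,0,0],[0,0,0],[0,0,0],[0,0,0],[0,0,0]], gripper=[0,0,0,0,0,0])

```text
t: 2.8
eef_pos: [0.5112, 0.2241, 0.1643]
tool_rot: [0.545, -0.451, 0.545, 0.45]
contact_force: [-0.6, -0.8, 0.4]
gripper_width: -0.002
```

```bash
cat > v.py <<'E'
import sys
from fit import *
from station import bot
o=bot.get_obs();p=o["eef_pos"]; print(p,o["contact_force"],o["t"])
k=sys.argv[1]; b=[int(a) for a in sys.argv[2].split(",")]; bt=[int(a) for a in sys.argv[3].split(",")]
out=[]
for n,(x0,y0,x1,y1) in (("side",b),("top",bt)):
    im=CAM[n]["color"][:,:,::-1].copy()
    cv2.imwrite(f"pics/full_{n}{k}.png",im)
    im=cv2.convertScaleAbs(cv2.resize(im[y0:y1,x0:x1],(400,int(400*(y1-y0)/(x1-x0))),interpolation=2),alpha=1.6)
    s=400/(x1-x0)
    u=((proj(n,p)[0]-[x0,y0])*s+2).astype(int); cv2.circle(im,tuple(u.tolist()),4,(0,0,255),1)
    out.append(im)
h=max(i.shape[0] for i in out)
cv2.imwrite(f"pics/v{k}.png",np.hstack([np.pad(i,((0,h-i.shape[0]),(0,0),(0,0))) for i in out]))
E
python3 v.py 5 130,90,250,210 160,180,290,310
```

```text
[0.50970527 0.22470497 0.16418403] [-0.44269489 -0.72299709 -0.17943628] 2.9
```

View pics/v5.png

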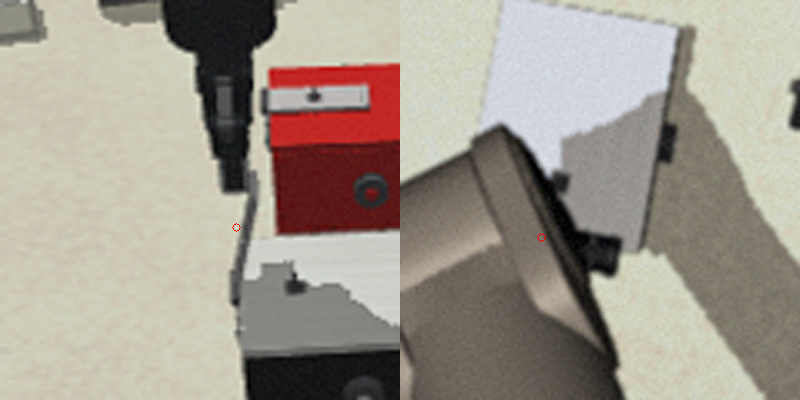

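drive_tool(slide=[[6,-1,-3],[12,-2,-6],[20,-4,-10],[27,-5,-14],[34,-7,-19],[41,-8,-24],[47,-9,-30],[52,-10,-37],[56,-11,-42],[59,-11,-46]], turn=[[0,0,0],[0,0,0],[0,0,0],[0,0,0],[0,0,0],[0,0,0],[0,0,0],[0,0,0],[0,0,0],[0,0,0]], gripper=[0,0,0,0,0,0,0,0,0,0])

```text
t: 3.9
eef_pos: [0.5689, 0.2134, 0.1175]
tool_rot: [0.545, -0.451, 0.545, 0.45]
contact_force: [0.2, -0.6, -0.1]
gripper_width: -0.003
```

```bash
python3 v.py 6 170,90,290,210 160,180,290,310
```

```text
[0.56872097 0.21344162 0.11747163] [ 0.12533668 -0.13391382 -0.76403999] 4.0
```

View pics/v6.png

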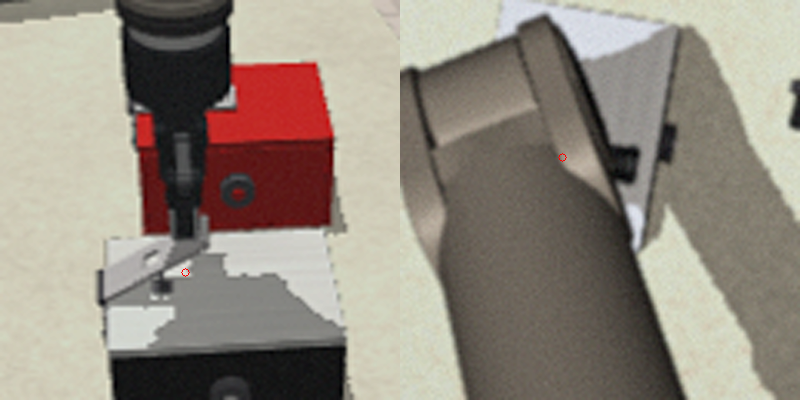

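drive_tool(slide=[[3,0,-8],[5,-1,-15],[6,-1,-21],[7,-1,-26],[8,-1,-30],[8,-1,-30]], turn=[[0,0,0],[0,0,0],[0,0,0],[0,0,0],[0,0,0],[0,0,0]], gripper=[0,0,0,0,0,0])

```text
t: 4.6
eef_pos: [0.5763, 0.2123, 0.0867]
tool_rot: [0.544, -0.451, 0.546, 0.451]
contact_force: [-0.0, -0.0, -0.2]
gripper_width: 0.0
```

drive_tool(slide=[[0,0,-2],[0,0,-4],[0,0,-4]], turn=[[0,0,0],[0,0,0],[0,0,0]], gripper=[0,0,0])

```text
t: 4.9
eef_pos: [0.5761, 0.2123, 0.0825]
tool_rot: [0.544, -0.451, 0.546, 0.451]
contact_force: [-1.2, 0.7, -0.0]
gripper_width: -0.003
```

```bash
python3 v.py 7 170,90,290,210 160,180,290,310
```

```text
[0.57616668 0.21234069 0.08272854] [ 0.34382929 -0.43326746 -0.38913779] 5.0
```

View pics/v7.png

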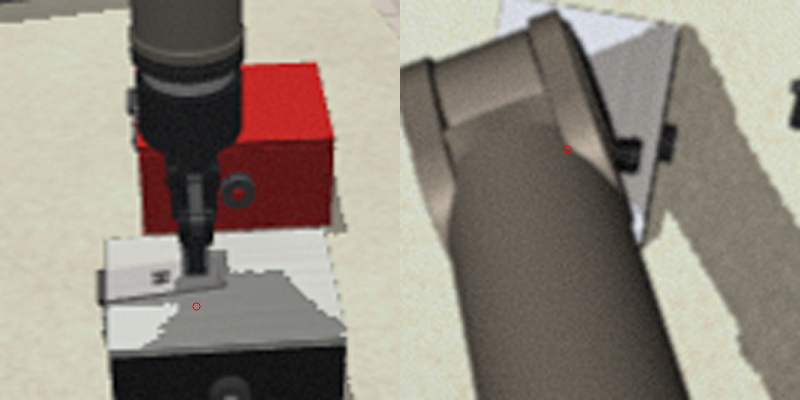

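drive_tool(slide=[[0,0,-1.5],[0,0,-3],[0,0,-3]], turn=[[0,0,0],[0,0,0],[0,0,0]], gripper=[0,0,0])

```text
t: 5.3
eef_pos: [0.5761, 0.2123, 0.0795]
tool_rot: [0.544, -0.451, 0.546, 0.451]
contact_force: [0.3, -0.3, 0.5]
gripper_width: -0.001
```

drive_tool(slide=[[0,0,-1.5],[0,0,-3],[0,0,-3]], turn=[[0,0,0],[0,0,0],[0,0,0]], gripper=[0,0,0])

```text
t: 5.6
eef_pos: [0.5759, 0.2122, 0.0763]
tool_rot: [0.544, -0.451, 0.546, 0.451]
contact_force: [-0.2, 0.4, 0.4]
gripper_width: -0.002
```

drive_tool(slide=[[0,0,-1],[0,0,-2],[0,0,-2]], turn=[[0,0,0],[0,0,0],[0,0,0]], gripper=[0,0,0])

```text
t: 5.9
eef_pos: [0.5759, 0.2123, 0.0741]
tool_rot: [0.544, -0.451, 0.546, 0.451]
contact_force: [0.5, -0.4, 0.1]
gripper_width: -0.003
```

```bash
python3 v.py 8 170,90,290,210 160,180,290,310
```

```text
[0.57577495 0.21225273 0.07417154] [ 0.61711895 -0.27899082 -0.80894939] 6.0
```

View pics/v8.png

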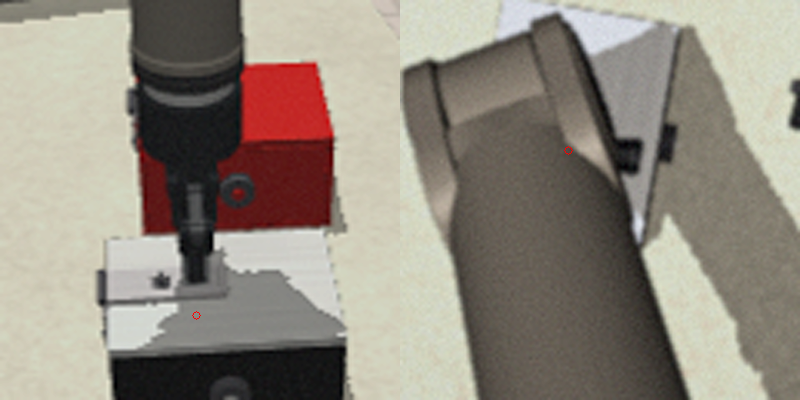

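Nearly flat, and the staple is through the slot. I'm still seeing no stop force, so I'll continue in 1 mm steps.

drive_tool(slide=[[0,0,-1],[0,0,-1]], turn=[[0,0,0],[0,0,0]], gripper=[0,0])

```text
t: 6.2
eef_pos: [0.5759, 0.2123, 0.0739]
tool_rot: [0.544, -0.451, 0.546, 0.451]
contact_force: [-2.6, -0.1, 5.8]
gripper_width: 0.001
```

drive_tool(slide=[[0,0,-1],[0,0,-1]], turn=[[0,0,0],[0,0,0]], gripper=[0,0])

```text
t: 6.4
eef_pos: [0.5758, 0.2124, 0.0739]
tool_rot: [0.544, -0.451, 0.546, 0.451]
contact_force: [-3.5, -1.2, 7.4]
gripper_width: 0.001
```

drive_tool(slide=[[0,0,-1],[0,0,-1]], turn=[[0,0,0],[0,0,0]], gripper=[0,0])

```text
t: 6.6
eef_pos: [0.5759, 0.2124, 0.0739]
tool_rot: [0.544, -0.451, 0.546, 0.451]
contact_force: [-3.4, -1.0, 8.3]
gripper_width: 0.001
```

drive_tool(slide=[[0,0,-2],[0,0,-4],[0,0,-4]], turn=[[0,0,0],[0,0,0],[0,0,0]], gripper=[0,0,0])

```text
t: 6.9
eef_pos: [0.576, 0.2125, 0.0734]
tool_rot: [0.544, -0.45, 0.546, 0.451]
contact_force: [-10.4, -3.4, 28.9]
gripper_width: -0.001
```

```bash
python3 v.py 9 190,130,250,190 160,180,290,310
```

```text
[0.57598974 0.21246575 0.07335129] [-10.78027041  -4.07680645  28.30801805] 7.0
```

View pics/v9.png

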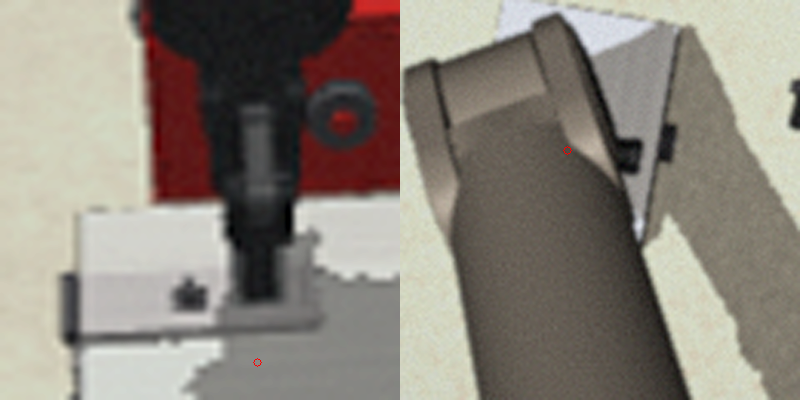

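drive_tool(slide=[[0,0,10],[0,0,25],[15,-3,25],[35,-6,25],[46,-8,25],[46,-8,10],[46,-8,4],[46,-8,3],[46,-8,3]], turn=[[0,0,0],[0,0,0],[0,0,0],[0,0,0],[0,0,0],[0,0,0],[0,0,0],[0,0,0],[0,0,0]], gripper=[0,0,0,0,0,0,0,0,0])

```text
t: 7.9
eef_pos: [0.6208, 0.2047, 0.0756]
tool_rot: [0.544, -0.45, 0.546, 0.452]
contact_force: [0.0, -0.1, 0.7]
gripper_width: -0.001
```

```bash
python3 v.py 10 190,130,250,190 160,180,290,310
```

```text
[0.62165246 0.20474829 0.07645013] [-0.31967727 -0.35772203 -0.53419649] 8.0
```

View pics/v10.png

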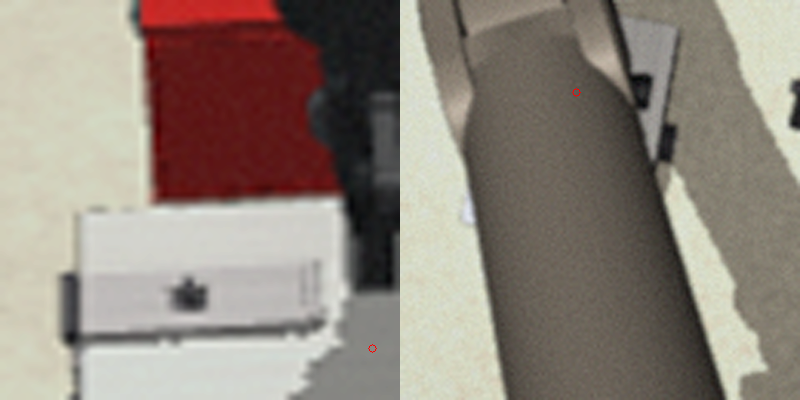

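drive_tool(slide=[[0,0,-2],[0,0,-4],[0,0,-5],[0,0,-5]], turn=[[0,0,0],[0,0,0],[0,0,0],[0,0,0]], gripper=[0,0,0,0])

```text
t: 8.4
eef_pos: [0.6215, 0.2047, 0.0713]
tool_rot: [0.544, -0.45, 0.546, 0.451]
contact_force: [-0.7, -0.1, -0.9]
gripper_width: -0.001
```

drive_tool(slide=[[0,0,-1],[0,0,-2],[0,0,-2]], turn=[[0,0,0],[0,0,0],[0,0,0]], gripper=[0,0,0])

```text
t: 8.7
eef_pos: [0.6214, 0.2047, 0.0691]
tool_rot: [0.544, -0.45, 0.546, 0.451]
contact_force: [-0.1, 0.0, 0.4]
gripper_width: 0.0
```

drive_tool(slide=[[0,0,-1],[0,0,-2],[0,0,-2]], turn=[[0,0,0],[0,0,0],[0,0,0]], gripper=[0,0,0])

```text
t: 9.0
eef_pos: [0.6216, 0.2048, 0.0681]
tool_rot: [0.544, -0.45, 0.546, 0.451]
contact_force: [-3.2, -0.7, 7.8]
gripper_width: -0.001
```

drive_tool(slide=[[0,0,-1],[0,0,-2],[0,0,-2]], turn=[[0,0,0],[0,0,0],[0,0,0]], gripper=[0,0,0])

```text
t: 9.3
eef_pos: [0.6216, 0.2048, 0.068]
tool_rot: [0.544, -0.45, 0.545, 0.451]
contact_force: [-6.9, -2.3, 14.5]
gripper_width: 0.0
```

drive_tool(slide=[[0,0,40],[0,0,85],[-8,-40,100],[-18,-85,100],[-28,-130,100],[-38,-175,100],[-48,-220,100],[-58,-265,100],[-68,-310,100],[-78,-355,100]], turn=[[0,0,0],[0,0,0],[0,0,0.02],[0,0,0.04],[0,0,0.06],[0,0,0.08],[0,0,0.1],[0,0,0.13],[0,0,0.16],[0,0,0.176]], gripper=[0,0,0,0,0,0,0,0,0,0])

```text
t: 10.3
eef_pos: [0.543, -0.152, 0.1682]
tool_rot: [0.502, -0.496, 0.503, 0.498]
contact_force: [2.1, -0.1, -0.4]
gripper_width: 0.003
```

```bash
python3 v.py 11 190,170,350,350 240,140,410,320; python3 b.py | tail -2
```

```text
[ 0.54102497 -0.15867485  0.16846217] [ 0.16711148 -0.00576209 -0.1964506 ] 10.4
station [ 0.0033 -0.003   0.0108]
station [-0.0047 -0.0051 -3.1308]
```

View pics/v11.png

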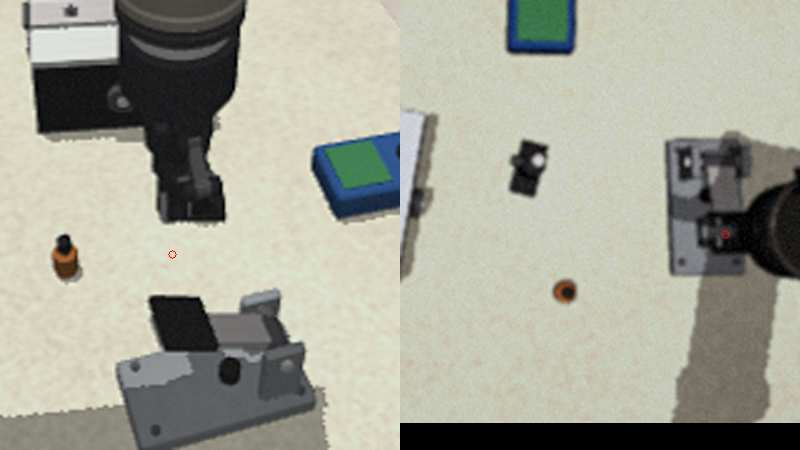

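Run:
```python
from fit import *
from station import bot
o=bot.get_obs();p=o["eef_pos"];print(p,o["joint_vel"])
out=[]
for n,(x0,y0,x1,y1) in (("side",(230,190,310,270)),("top",(340,180,420,260))):
    im=CAM[n]["color"][:,:,::-1].copy()
    im=cv2.convertScaleAbs(cv2.resize(im[y0:y1,x0:x1],(400,400),interpolation=2),alpha=2.2)
    for h,c in ((0,(0,0,255)),(.032,(0,255,0)),(.073,(255,0,0))):
        u=((proj(n,p+[0,0,h])[0]-[x0,y0])*5+2).astype(int); cv2.circle(im,tuple(u.tolist()),4,c,1)
    out.append(im)
cv2.imwrite("pics/v12.png",np.hstack(out))
```

```text
[ 0.54324202 -0.15153134  0.16809699] [-0.03896162  0.00493324 -0.04264253 -0.00453869 -0.00830888 -0.00139826
 -0.0055151 ]
```

View pics/v12.png

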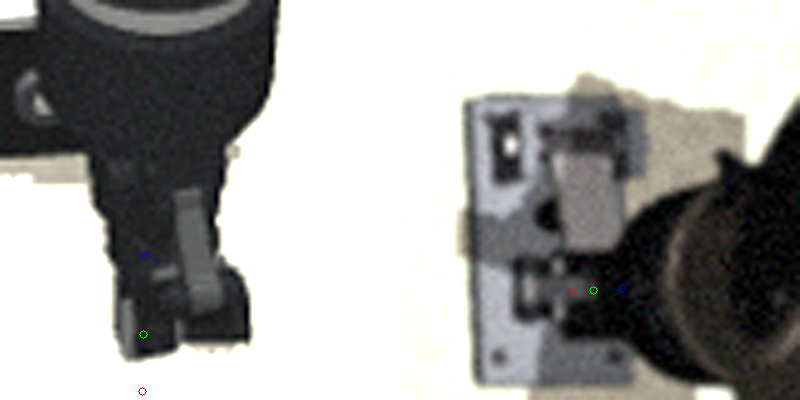

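drive_tool(slide=[[-2,-15,-10],[-3,-31,-20],[-3,-31,-40],[-3,-31,-55],[-3,-31,-65],[-3,-31,-70],[-3,-31,-70]], turn=[[0,0,0.01],[0,0,0.01],[0,0,0.01],[0,0,0.01],[0,0,0.01],[0,0,0.01],[0,0,0.01]], gripper=[0,0,0,0,0,0,0])

```text
t: 11.2
eef_pos: [0.5403, -0.1815, 0.0977]
tool_rot: [0.501, -0.498, 0.502, 0.5]
contact_force: [-0.5, 0.2, -0.3]
gripper_width: 0.003
```

```bash
python3 v.py 13 210,220,330,350 330,180,410,260
```

```text
[ 0.54079844 -0.18220656  0.09859737] [-0.55817913  0.25979736  0.10942612] 11.3
```

View pics/v13.png

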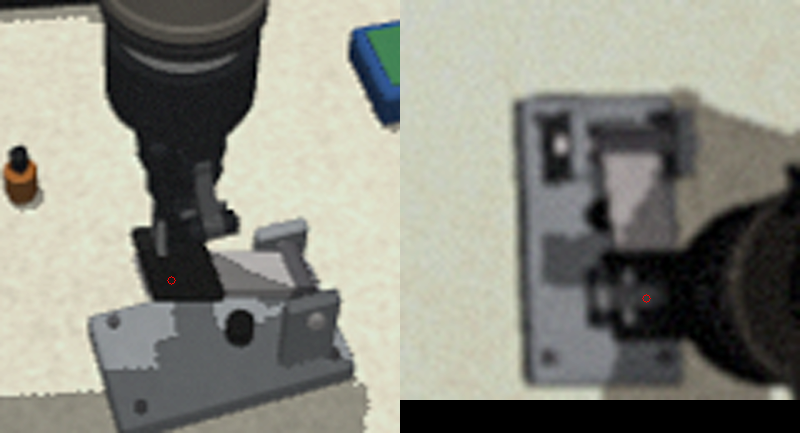

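drive_tool(slide=[[0,-1,-4],[0,-1,-8],[0,-1,-12],[0,-1,-16],[0,-1,-20],[0,-1,-20]], turn=[[0,0,0],[0,0,0],[0,0,0],[0,0,0],[0,0,0],[0,0,0]], gripper=[0,0,0,0,0,0])

```text
t: 11.9
eef_pos: [0.5407, -0.1834, 0.0782]
tool_rot: [0.501, -0.498, 0.502, 0.499]
contact_force: [-0.6, -1.0, 3.5]
gripper_width: 0.006
```

drive_tool(slide=[[0,0,-4],[0,0,-8],[0,0,-12],[0,0,-16],[0,0,-18],[0,0,-18]], turn=[[0,0,0],[0,0,0],[0,0,0],[0,0,0],[0,0,0],[0,0,0]], gripper=[0,0,0,0,0,0])

```text
t: 12.5
eef_pos: [0.54, -0.1834, 0.0597]
tool_rot: [0.501, -0.498, 0.502, 0.499]
contact_force: [-3.2, 0.2, 5.3]
gripper_width: -0.006
```

```bash
python3 v.py 14 210,220,330,350 330,180,410,260
```

```text
[ 0.54034665 -0.18334869  0.06006616] [-2.44853913 -0.20637778  4.95234076] 12.6
```

View pics/v14.png

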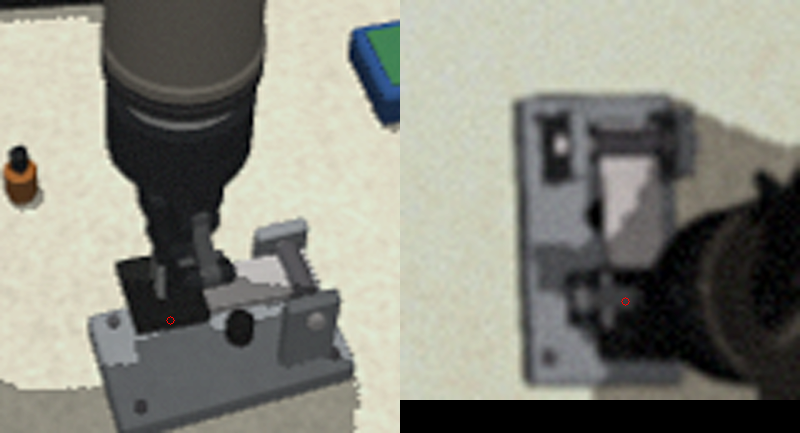

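drive_tool(slide=[[0,0,-3],[0,0,-6],[0,0,-8],[0,0,-9.5],[0,0,-9.5]], turn=[[0,0,0],[0,0,0],[0,0,0],[0,0,0],[0,0,0]], gripper=[0,0,0,0,0])

```text
t: 13.1
eef_pos: [0.5392, -0.1834, 0.0503]
tool_rot: [0.501, -0.497, 0.503, 0.5]
contact_force: [-5.0, 0.2, 6.1]
gripper_width: 0.002
```

```bash
python3 v.py 15 210,220,330,350 330,180,410,260
python3 - <<'E'
from fit import *
st=[.5748,-.1835,-.0128]
im=CAM["side"]["color"][:,:,::-1].copy()
im=cv2.convertScaleAbs(cv2.resize(im[260:350,230:330],None,fx=7,fy=7,interpolation=2),alpha=1.8)
def pd(b,l,y,n=.012): return T(st,[.045-l*np.cos(b)+n*np.sin(b),y,.07+l*np.sin(b)+n*np.cos(b)])
for b,c in ((0,(0,255,0)),(.1,(0,0,255)),(-.1,(255,0,0))):
    P=np.array([proj("side",pd(b,l,y))[0] for l,y in ((.1075,.024),(.0625,.024),(.0625,-.024),(.1075,-.024))])
    cv2.polylines(im,[((P-[230,260])*7+3).astype(int)],True,c,1)
cv2.imwrite("pics/v16.png",im)
E
```

```text
[ 0.53930778 -0.18340509  0.05045092] [-4.90209117  0.35577269  7.17580254] 13.2
```

View pics/v15.png

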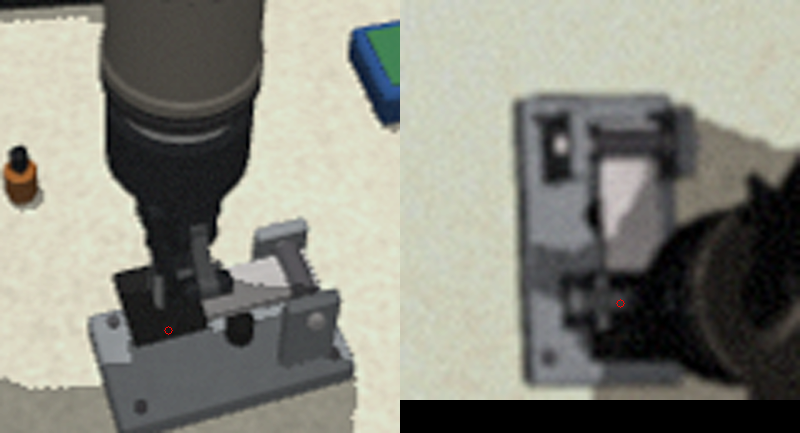

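View pics/v16.png

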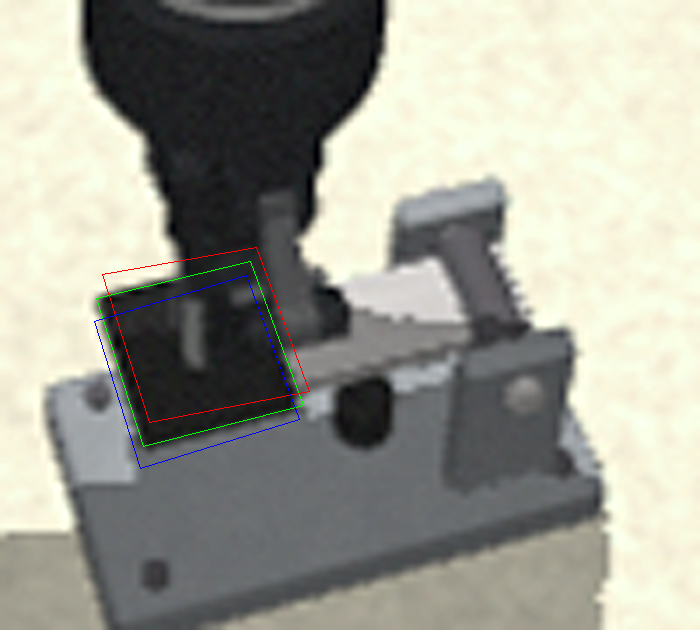

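```bash
python3 - <<'E'
import cv2,numpy as np
a=cv2.imread("pics/full_side15.png");b=cv2.imread("pics/full_top15.png");cv2.imwrite("pics/last.png",cv2.resize(np.vstack([a[100:260,100:400],b[90:290,60:360]]),None,fx=1.6,fy=1.6))
E
python3 b.py|head -3
```

```text
[[-0.0045 -1.      0.0062]
 [ 0.0007  0.0062  1.    ]
 [-1.      0.0045  0.0006]] 13.3 [ 0.5393 -0.1834  0.0505] [-5.4427  0.2102  5.5696] 0.0010444728483671945 [ 0.0236  0.5031  0.2515  1.9424 -0.1818  0.7223  1.9472]
```

View pics/last.png

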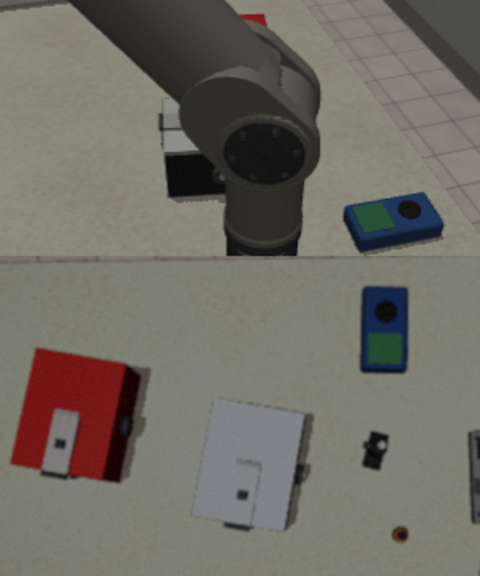

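The hasp lies flat with the staple through it, the lid is shut, the bystanders haven't moved, and the paddle is level. I'm handing in now.

```bash
python3 -c "
from station import bot
print(bot.hand_in()); o=bot.get_obs(); print(o['eef_pos'],o['contact_force'],o['t'])"
```

```text
the job is handed in; nothing more can be done
None
the job is handed in; nothing more can be done
```

I swung the hasp over the staple and pressed it onto its hard stop. Then I pressed the paddle pad down to level and handed in at about 13.3 s, still holding it.

**Hasp and bystanders:** After I let go, the pictures showed the hasp flat with the staple through its slot and the lid shut. The vial, meter, post holder and red box were where they started.

**Paddle:** In the last side picture the pad matched the outline I predicted for level. The fingers' end was at about 82 mm, the pad's height when level, with a vertical force of about 5.6–7 N. I saw no sign that the paddle reached its bottom stop.

**Checks that disagreed:**
- **Finger height:** The shut fingers ended about 32 mm above the reported TCP. I measured this by touching the lid with the fingers (15 N at most), confirmed it against the hasp's stop, and used it for the pad height. The pictures had suggested 25–28 mm.
- **Camera fits:** They were off by 1–3 pixels in places.
- **Sideways drag:** About 5 N of sideways force remained on the fingers at the pad. I took it as friction and left it.

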